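Click out the retractable scriber on the angle plate

TASK

Take the retractable scriber out of its rest and click its point out: hold it and push its end button squarely against the upright front face of the angle plate until the button snaps fully home. Then lay the scriber back in both saddles of its rest and let go, leaving the three other small things on the bench where they are.

Things in the scene. Friction and masses are not known exactly. Their poses are not given: they have to be found in the camera images.
- scriber: Retractable scriber, 160 g, lying level in its rest: aluminium barrel 20 x 20 mm square, 126 mm long, dark grip rings round its middle 40 mm (grip here from above, across y), dark conical nose at one end, steel button at the other. Origin: centre of the barrel's underside, mid rings. x along it to the button, z up. Barrel x -56 to +70 mm, nose end x -76 mm, centre line z +10 mm.
- button_top (a point): Centre of the outer end face of the scriber's end button, a bare steel cylinder, 13 mm diameter, that stands 16 mm out of the barrel at first (then 86 mm from the scriber's origin along x and 10 mm above it) and 6 mm once clicked. Moves with the button.
- plunger (a joint): How far the button is pushed in, m: 0 = out (start), 0.010 = home on a solid stop. Over-centre spring: about 5 N starts it moving, ever less as it goes in; past half way (5 mm) it snaps home by itself and stays, the point then standing 9 mm out of the nose. Let go before half way, it springs back out.
- rest: Fixed rest: dark base 110 x 70 x 8 mm, two aluminium saddles 8 mm thick at x -40 and +40 mm, each with a notch: flat floor 40 mm above the bench, about 26 mm wide, flaring to its top 60 mm above the bench. Origin: centre of the base's underside; x along the lying scriber, z up. The scriber starts 40 mm above this origin, button to +x (away from the robot).
- angle_plate: Fixed L-shaped steel angle plate: upright wall 120 mm wide, 110 mm high, 16 mm thick; its foot (100 mm) and two ribs lie behind. Origin: bottom edge of the flat front face, at mid-width, at bench height. x points into the plate, front to back, away from the robot; y along the face; z up. The front face is the plane x = 0, clear from the bench up.
- puck: Bystander: loose black specimen puck, 30 mm diameter, 20 mm high. Origin: centre of its underside. Leave it.
- test_block: Bystander: loose steel disc, 60 mm diameter, 12 mm high. Origin: centre of its underside. Leave it.
- loupe: Bystander: loose black loupe, 38 mm diameter, 30 mm high. Origin: centre of its underside. Leave it.
Things that resemble listed ones, but are neither listed nor needed, are in the scene too. What is meant by the scriber is not blue, and is the larger of those in its own colour.

How it is judged:
By the outcome, as a careful person would: the job done as asked, in the order asked, and still so for the second after the job is handed in, with the robot touching nothing.
It also fails if it takes over 48 s, if anything falls off the work surface, if the arm or the gripper's body presses on something with over 40 N, if the wrist force passes 120 N, or if a joint passes its speed limit or range.

ROBOT

A 7-joint arm with a two-finger parallel gripper is mounted at the origin on the work surface. World frame = base frame: x ahead of the robot, y to its left, z up, the work surface at z = 0. Lengths are in m, angles in rad, forces in N, time in s.
With the tool pointing down it reaches from about 0.35 to 0.9 m from the base axis. Payload 19.9 kg.
Tool frame: the origin (TCP) lies between the finger pads; the fingertips stand 19 mm ahead of it and the grasp point (between the pads) is the TCP; z points along the fingers, y is the line along which they close (so a half turn about z gives the same grasp; the last joint's range is limited). The gripper opens to 94 mm and grips with 3 to 60 N. Pads are 16 mm wide; open, the fingers measure 119 mm over their backs; the gripper's body (75 mm by 177 mm) begins 78 mm behind the grasp point.
Start: joints at [1.298, 0.417, -0.01, 1.614, 0.005, 1.111, -0.053], TCP at [0.144, -0.608, 0.224] pointing down, gripper open.
Joint ranges: [-2.81, 2.81], [-0.39, 2.02], [-1.27, 1.25], [0.06, 2.57], [-1.19, 4.33], [0.19, 2], [-2.82, 2.82]. Speed limits (rad/s): [1.89, 1.89, 2.39, 2.39, 3.01, 3.01, 3.01].

INTERFACE

Orientations are given as a 3x3 rotation matrix whose columns are the frame's x, y, z axes.
In Python, from rig import robot gives the robot as it stands. Calls block until the motion is done:
- robot.move_ptp(position, orientation): joint-space move of the TCP to a pose.
- robot.move_linear(position, velocity=0.15, frame=None, threshold=None): straight line of the TCP; frame=None keeps the orientation; velocity is the mean speed in m/s. With threshold (N) it stops when the force on the tool has changed by that much, and returns True; else False.
- robot.goto_joints(angles): joint-space move.
- robot.gripper_to(opening): finger opening in m; the grip force is fixed at half the most; returns when the fingers have stopped.
- robot.pause(seconds).
- robot.ik(position, orientation): joint angles nearest the present ones, or None.
- robot.get_state(): the state.
- robot.grab_frame(name): name is "scene" or "top" or "wrist"; returns the picture (480x640x3 uint8, red, green, blue); there is no depth.
- robot.camera_info(name): a dict with "fx", "fy", "cx", "cy" (pixels), "rvec" (rotation vector, rad) and "tvec" (3), from world to camera coordinates, as OpenCV has them. Camera axes: x right, y down, z forward; pixel columns grow to the right and rows downward; lengths in m; the calibration is good to about 2 mm. A picture is of the moment at which its call begins: read the wrist's pose just before it. camera_info takes no time and is no camera call; for the wrist camera it gives the pose at the moment of the call.
A pose or a line that the arm cannot do raises robot.PlanningError and nothing moves.
- robot.sign_off(): hands the job in; it is judged then, once.
The state is a dict: "time": time; "qpos": joint angles; "joint_vel": joint speeds; "effort": joint torques, N m; "ee_pos": TCP position; "tool_rot": TCP orientation; "force": force on the tool from outside, world axes, zero at the start; "moment": the same for the moment, N m; "opening": finger opening in m; "grasp_force": force on a finger pad.
Only numpy, scipy, OpenCV 4.12 (cv2) and the standard library are available. Lean on these libraries where they do the work, as an engineer would, in place of code of your own. Each camera call takes 0.05 s, during which the arm holds its last target. There are 200 camera calls.

## Working session

There is one attempt and no reset: what is moved stays moved. The work goes in short steps, each a Python script; the robot and the scene stay as the last script left them, time stands still between calls to the robot, and variables do not carry over. Pictures are saved under pics/ and viewed, at most 10 in all, crops included, and the job is handed in when it is done.

```bash
mkdir -p pics; ls; cat > h.py <<'E'
import numpy as np, cv2
from rig import robot
def cam(n):
    c=robot.camera_info(n); K=np.array([[c['fx'],0,c['cx']],[0,c['fy'],c['cy']],[0,0,1.]])
    R=cv2.Rodrigues(np.array(c['rvec'],float))[0]; return K,R,np.array(c['tvec'],float).ravel()
def ray(C,uv,z):
    K,R,t=C; o=-R.T@t; d=R.T@np.linalg.inv(K)@[uv[0],uv[1],1.]
    return o+d*(z-o[2])/d[2]
def proj(C,P):
    K,R,t=C; p=K@(R@np.array(P,float)+t); return p[:2]/p[2]
def shot(n,f):
    C=cam(n); im=robot.grab_frame(n)[:,:,::-1].copy(); cv2.imwrite('pics/'+f,im); return C,im
E
python3 - <<'E'
from h import *
for n in('top','scene'):
    C,_=shot(n,n+'1.png'); print(n,C[0][0,0],-C[1].T@C[2],C[1][2])
print(robot.get_state())
E
```

```text
pics
top 456.23579225028936 [ 0.43390906 -0.00269445  0.99450228] [ 0.12922122 -0.01589237 -0.99148843]
scene 534.2071849573151 [ 1.19051643 -0.1005341   0.92948071] [-0.60245302  0.10709581 -0.79093669]
{'time': 0.1, 'qpos': array([ 1.29751503,  0.41795959, -0.01027755,  1.61410811,  0.0047243 ,
        1.11067854, -0.05297517]), 'joint_vel': array([-0.00062522,  0.00024943, -0.00013969, -0.0030521 ,  0.00093955,
        0.00061843, -0.00147348]), 'effort': array([ 2.71790370e-03, -8.52577114e+01,  6.40831925e-01, -4.26693714e+01,
       -4.88978962e-02,  1.63990661e-02,  3.66880226e-05]), 'ee_pos': array([ 0.14346704, -0.60798821,  0.22386214]), 'tool_rot': array([[ 9.73254060e-01,  2.29731135e-01, -3.74032147e-04],
       [ 2.29731409e-01, -9.73253482e-01,  1.06759345e-03],
       [-1.18768634e-04, -1.12496660e-03, -9.99999360e-01]]), 'force': array([0.06962036, 0.61565077, 0.23272768]), 'moment': array([0.01609848, 0.00525603, 0.00313215]), 'grasp_force': 0.0, 'opening': 0.0937603824891737}
```

View pics/top1.png

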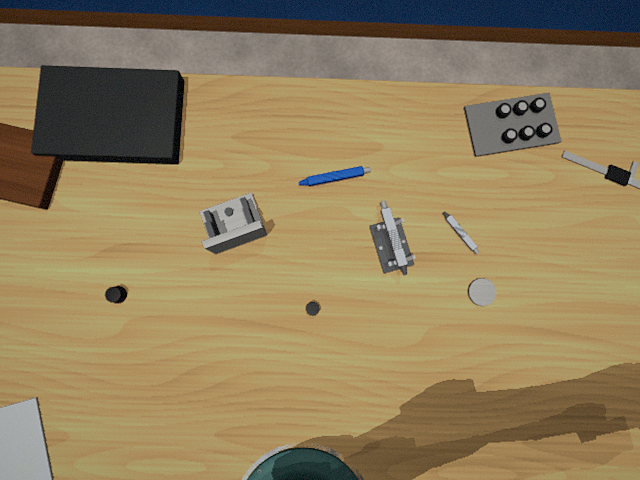

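View pics/scene1.png

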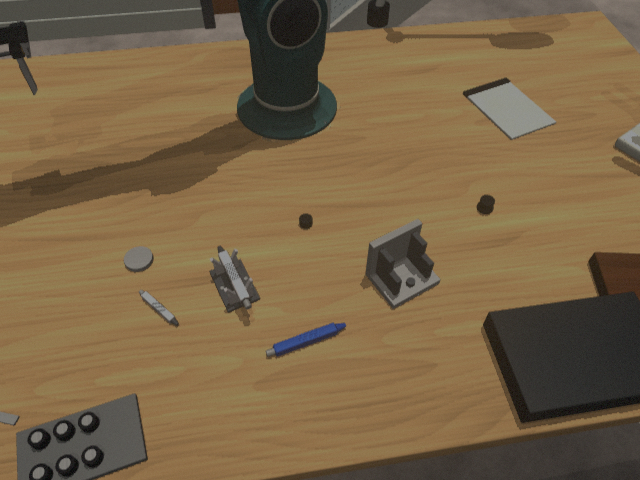

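The top view shows the scriber in its rest, with the button at about (383,204) and the nose at (405,272). The angle plate's front wall runs from (204,245) to (266,232). The blue pen and the small loose pen at (460,232) are decoys. Next I'll make coarse estimates and take a close look with the wrist camera.

```bash
python3 - <<'E'
from h import *
C=cam('top')
b=ray(C,(383,204),.05);n=ray(C,(405,272),.05);print('button',b,'nose',n,np.linalg.norm(b-n))
d=(b-n)/np.linalg.norm(b-n); o=n+d*.076;print('o',o,'yaw',np.degrees(np.arctan2(d[1],d[0])))
l=ray(C,(205,251),0);r=ray(C,(267,235),0);print('plate',l,r,np.linalg.norm(l-r)); print([ray(C,p,.11) for p in((203,245),(266,229))])
for p in((313,308),(116,294),(482,292)):print(ray(C,p,.02))
W=cam('wrist');s=robot.get_state();R=s['tool_rot']
print('cam in tool',R.T@(-W[1].T@W[2]-s['ee_pos']), (W[1]@R).round(3),W[0][0,0])
# tool down, tool x along d (yaw)
def T(x):
    x=np.array([x[0],x[1],0]);x/=np.linalg.norm(x);z=np.array([0,0,-1.]);return np.c_[x,np.cross(z,x),z]
cw=R.T@(-W[1].T@W[2]-s['ee_pos'])
for sg in(1,-1):
    Rt=T(sg*d); p=np.array([o[0],o[1],.32]); print(sg,robot.ik(p,Rt))
E
```

```text
button [ 0.64517534 -0.15108202  0.05      ] nose [ 0.50260277 -0.1987341   0.05      ] 0.1503251712741033
o [ 0.57468328 -0.1746426   0.05      ] yaw 18.481195848760926
plate [0.53808479 0.22923058 0.        ] [0.57788793 0.09586061 0.        ] 0.13918275402214983
[array([0.53815491, 0.20818045, 0.11      ]), array([0.57376378, 0.0874504 , 0.11      ])]
[ 0.42236916 -0.01020113  0.02      ]
[0.43892295 0.40521097 0.02      ]
[ 0.46725233 -0.37058636  0.02      ]
cam in tool [ 0.08196897  0.00022265 -0.16015987] [[ 0.     1.     0.001]
 [-0.961  0.    -0.276]
 [-0.276 -0.001  0.961]] 379.63288996045725
1 [ 0.54325503  0.32560161 -0.38670964  1.54561239  0.12570884  1.29500833
 -1.10760382]
-1 [ 1.00773347  0.49832558 -1.08384699  1.53074927  0.44459698  1.38136134
  1.78328511]
```

```bash
cat >> h.py <<'E'
def T(yaw):
    x=np.array([np.cos(yaw),np.sin(yaw),0]);z=np.array([0,0,-1.]);return np.c_[x,np.cross(z,x),z]
E
python3 - <<'E'
from h import *
robot.move_ptp([.575,-.175,.22],T(np.radians(18.5))); robot.pause(.2)
C,_=shot('wrist','w1.png'); np.savez('w1.npz',K=C[0],R=C[1],t=C[2]); s=robot.get_state(); print(s['time'],s['ee_pos'],s['force'])
E
```

```text
2.5417 [ 0.57488024 -0.175436    0.21997585] [ 0.36893035 -0.77842962  0.30460128]
```

View pics/w1.png

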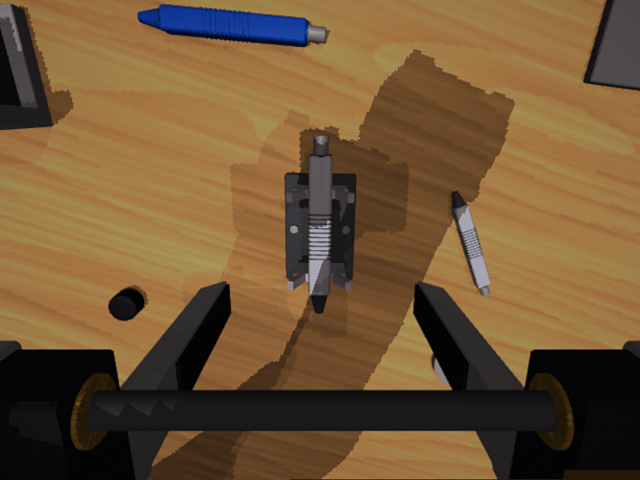

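The wrist view shows the scriber nearly upright in the picture: button tip at (320,137), barrel from (320,155) to (319,293), nose tip at (318,311). I'll convert these to positions.

```bash
python3 - <<'E'
from h import *
f=np.load('w1.npz');C=(f['K'],f['R'],f['t'])
a=ray(C,(320.5,155),.06);b=ray(C,(319.5,293),.06);n=ray(C,(318.5,311),.05);t=ray(C,(321,137),.05)
print('barrel',np.linalg.norm(a-b),'total',np.linalg.norm(t-n))
d=(a-b)/np.linalg.norm(a-b);d2=(t-n)/np.linalg.norm(t-n)
print(np.degrees(np.arctan2(d[1],d[0])),np.degrees(np.arctan2(d2[1],d2[0])))
print('o',b+d*.056,a-d*.07,n+d2*.076,t-d2*.086)
im=cv2.imread('pics/w1.png');g=cv2.cvtColor(im,cv2.COLOR_BGR2GRAY)
for r in(165,180,195,275,285): print(r,g[r,300:342])
big=cv2.resize(im[110:330,260:380],None,fx=2.7,fy=2.7,interpolation=cv2.INTER_CUBIC);cv2.imwrite('pics/w1c.png',big)
E
```

```text
barrel 0.12261316451234404 total 0.15969313514288583
17.977546933690267 17.569169014000128
o [ 0.57364939 -0.17443526  0.06      ] [ 0.57042791 -0.17548059  0.06      ] [ 0.57080301 -0.17502064  0.05      ] [ 0.56860376 -0.17571698  0.05      ]
165 [65 61 64 65 65 58 56 54 50 67 78 87 91 89 89 91 90 90 88 87 87 86 87 87
 88 91 91 91 93 86 77 68 58 66 68 69 70 71 70 72 70 72]
180 [22 21 22 19 19 21 20 21 30 67 81 87 90 88 88 89 90 88 88 87 86 87 86 87
 87 90 90 90 90 83 75 62 34 24 25 25 26 26 25 27 26 28]
195 [59 59 59 59 58 60 69 72 56 67 78 88 89 86 88 89 89 89 87 88 87 87 86 86
 87 88 87 88 87 80 72 60 80 88 81 61 54 54 54 55 55 54]
275 [ 48  50  57  66  70 110 163 169  96 126 161 168 168 166 167 168 172 168
 110  84  86  85  84  85  85  84  87  82  75  65  61  68  69  56  49  49
  46  46  45  44  47  49]
285 [110 119 120 118 118 117 117 115  86 121 152 166 169 168 104  66  66  67
  70  71  73  73  71  72  72  71  72  67  62  51  69  74  73  73  72  72
  71  66  57  54  57  59]
```

View pics/w1c.png

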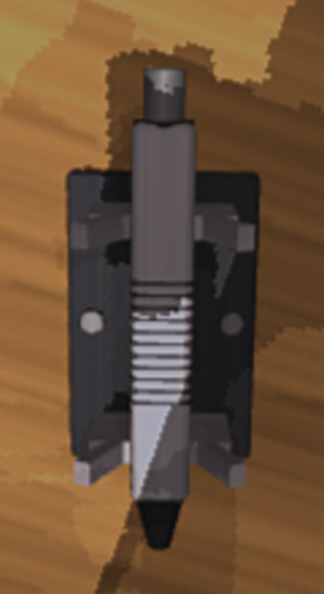

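Crop: barrel from 155.2 to 294 rows, axis at columns 320.3 to 319, so origin ≈ (0.571,-0.175), yaw ≈ 17.8°. Now I'll grasp, lift, and look at the plate on the way.

```bash
python3 - <<'E'
from h import *
R=T(np.radians(17.8))
robot.move_ptp([.571,-.175,.12],R)
robot.move_linear([.571,-.175,.05],.12)
robot.gripper_to(.012)
s=robot.get_state();print(s['time'],s['ee_pos'],s['opening'],s['grasp_force'],s['force'])
robot.move_linear([.571,-.175,.17],.15)
s=robot.get_state();print(s['opening'],s['grasp_force'],s['force'],s['moment'])
# face centre ~ (.556,.148), normal yaw ~16.4: stand well back and high
y=np.radians(16.4);n=np.array([np.cos(y),np.sin(y),0])
p=np.array([.556,.148,0])-n*.12; p[2]=.20
robot.move_ptp(p,T(y)); robot.pause(.2)
C,_=shot('wrist','w2.png'); np.savez('w2.npz',K=C[0],R=C[1],t=C[2]); s=robot.get_state();print(s['time'],s['ee_pos'],s['opening'])
E
```

```text
4.8833 [ 0.57098748 -0.1749919   0.04996433] 0.019937426226552715 29.999954402446747 [-0.26004933  0.57213558 -0.59641766]
0.020074431468355886 29.999672770500183 [ 0.21995817 -0.85750034 -0.99188203] [0.00063845 0.05657772 0.01839874]
7.2917 [0.44116794 0.11359461 0.19981917] 0.019568353860603113
```

View pics/w2.png

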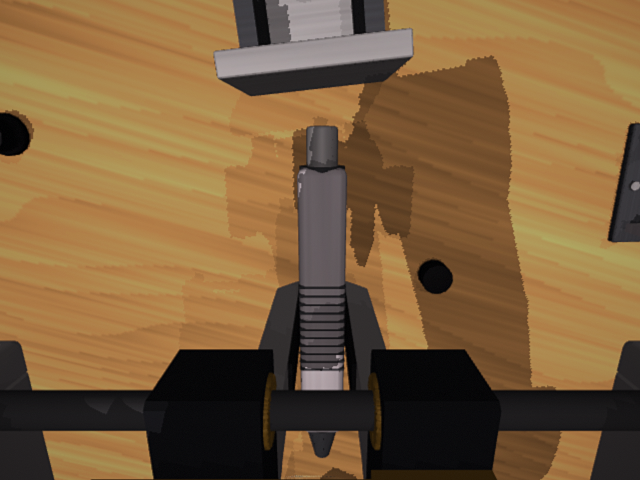

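The scriber is held squarely, with the button tip at (322,127). The plate's top front edge runs (216,79)–(412,54) and its foot edge (252,96)–(385,80), so it is rotated relative to the tool.

```bash
python3 - <<'E'
from h import *
f=np.load('w2.npz');C=(f['K'],f['R'],f['t'])
for (p,q,z) in(((216,79.5),(412.5,54),.11),((252,96),(385,80),0)):
    l=ray(C,p,z);r=ray(C,q,z);d=l-r;print(l,r,np.linalg.norm(d),'mid',(l+r)/2,'yaw',np.degrees(np.arctan2(-d[0],d[1])))
t=ray(C,(322,132),.2);b=ray(C,(322.3,167),.21);n=ray(C,(322,455),.2);print('button',t,'barrel end',b,np.degrees(np.arctan2(*(t-n)[1::-1])))
im=cv2.imread('pics/w2.png');g=cv2.cvtColor(im,cv2.COLOR_BGR2GRAY)
# subpixel-ish fit of both edges: bright top->dark face (z=.11), dark face->wood (bottom, z=0)
def fit(cols,r0,sgn,z):
    P=[]
    for c in cols:
        k=np.diff(g[:,c].astype(int))*sgn; a=int(r0(c))-7; P.append((c,a+np.argmax(k[a:a+14])+.5))
    vx,vy,x0,y0=cv2.fitLine(np.float32(P),cv2.DIST_HUBER,0,.01,.01).ravel()
    e=[ray(C,(c,y0+(c-x0)*vy/vx),z) for c in(cols[0],cols[-1])]
    d=e[0]-e[1]; print('fit',e,'yaw',np.degrees(np.arctan2(-d[0],d[1])))
fit(range(222,408),lambda c:79.5+(c-216)*-25.5/196.5,-1,.11)
fit(range(256,350),lambda c:96+(c-252)*-16/133,1,0)
E
```

```text
[0.53279783 0.20728887 0.11      ] [0.57972179 0.09727628 0.11      ] 0.11960195699626364 mid [0.55625981 0.15228258 0.11      ] yaw 23.099828566234407
[0.53408685 0.20512877 0.        ] [0.57967677 0.09616432 0.        ] 0.11811727378786707 mid [0.55688181 0.15064655 0.        ] yaw 22.704076507788287
button [0.52098214 0.13648831 0.2       ] barrel end [0.50844642 0.13268901 0.21      ] 16.33543008848173
fit [array([0.53477992, 0.20398524, 0.11      ]), array([0.57746449, 0.09995413, 0.11      ])] yaw 22.308627188048742
fit [array([0.53563101, 0.20185407, 0.        ]), array([0.56706763, 0.12530208, 0.        ])] yaw 22.32584950692953
```

```bash
python3 - <<'E'
from h import *
y=np.radians(22.4);n=np.array([np.cos(y),np.sin(y),0]);F=np.array([.5565,.1515,0]);z=np.array([0,0,.065])
robot.move_linear(F-n*.12+[0,0,.1],.15,T(y))
robot.move_linear(F-n*.11+z,.12)
robot.pause(.2);s0=robot.get_state()
h=robot.move_linear(F-n*.062+z,.015,threshold=13)
s=robot.get_state();print(h,s['time'],'back dist',(F-s['ee_pos'])@n,'dF',s['force']-s0['force'],(s['force']-s0['force'])@n,s['moment']-s0['moment'],s['opening'])
robot.pause(.2);s=robot.get_state();print((F-s['ee_pos'])@n,(s['force']-s0['force'])@n)
C,_=shot('wrist','w3.png'); np.savez('w3.npz',K=C[0],R=C[1],t=C[2])
E
```

```text
True 10.8917 back dist 0.075917236378417 dF [ 0.18793966 -1.08011132  1.00577606] -0.23783955401517143 [-0.01879608 -0.02626945  0.07285447] 0.019742441420460007
0.07614238882107349 0.41662462808851136
```

View pics/w3.png

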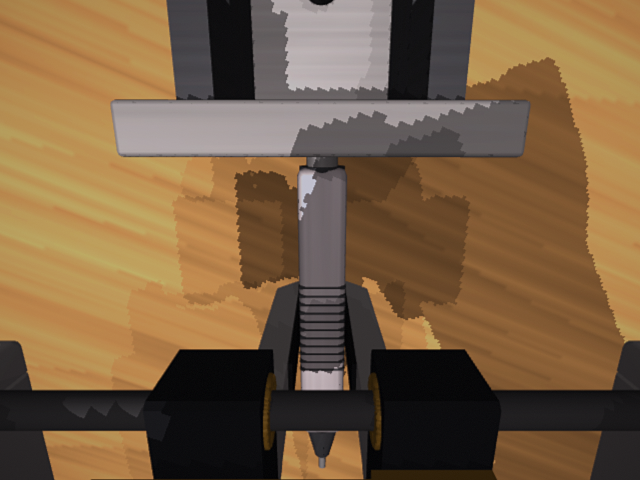

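The plate edge is now level in the picture, so the push was square, and the point shows below the nose at (322,465). I'll back off and check that the button stays in.

```bash
python3 - <<'E'
from h import *
y=np.radians(22.4);n=np.array([np.cos(y),np.sin(y),0]);F=np.array([.5565,.1515,0])
robot.move_linear(F-n*.12+[0,0,.065],.12)
robot.pause(.1)
C,im=shot('wrist','w4.png'); s=robot.get_state(); print(s['time'],s['ee_pos'])
cv2.imwrite('pics/w4c.png',cv2.resize(im[90:480,240:400],None,fx=1.5,fy=1.5))
for r in(135,167): print(r,(ray(C,(322,r),s['ee_pos'][2])-s['ee_pos'])@n)
E
```

```text
11.8083 [0.44629774 0.10614025 0.06507141]
135 0.08189336593182037
167 0.06914672552225444
```

View pics/w4c.png

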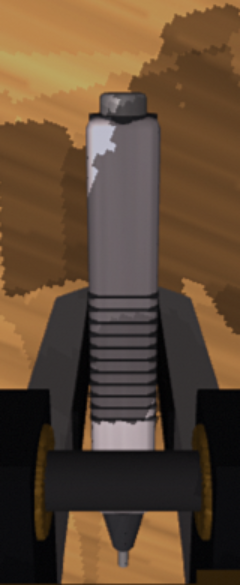

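The button now stands about 6 mm out and the point is out of the nose, with no slip in the grip. Now I'll take it back to the rest.

```bash
python3 - <<'E'
from h import *
p=robot.get_state()['ee_pos'];R=T(np.radians(17.8))
robot.move_linear([p[0],p[1],.17],.15)
robot.move_ptp([.571,-.175,.17],R)
robot.move_linear([.571,-.175,.085],.15);robot.pause(.2)
print(robot.move_linear([.571,-.175,.0502],.04,threshold=10))
s=robot.get_state();print(s['time'],s['ee_pos'],s['force'],s['opening'])
if s['ee_pos'][2]<.0525:
    robot.gripper_to(.06); robot.pause(.2)
    robot.move_linear([.571,-.175,.22],.15); robot.pause(.3)
    C,im=shot('wrist','w5.png'); s=robot.get_state();print(s['time'],s['ee_pos'])
    cv2.imwrite('pics/w5c.png',cv2.resize(im[100:340,220:420],None,fx=2.4,fy=2.4))
    C=cam('top'); a=cv2.imread('pics/top1.png'); b=shot('top','top2.png')[1]
    for q in((313,308),(116,294),(482,292)):
        u,v=q; print(q,np.abs(a[v-20:v+20,u-20:u+20].astype(int)-b[v-20:v+20,u-20:u+20]).mean())
E
```

```text
True
15.6083 [ 0.57066567 -0.17483292  0.04995142] [-1.09148336 -0.66123712  7.90612058] 0.01993999567178369
18.2333 [ 0.57093997 -0.17495969  0.21976457]
(313, 308) 27.56125
(116, 294) 25.77520833333333
(482, 292) 69.795625
```

View pics/w5c.png

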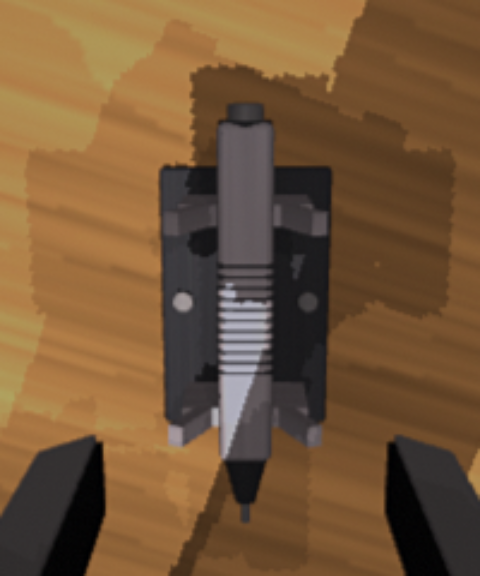

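The scriber lies in both saddles, with its point out and button home, and the gripper is clear. The differences at the bystanders in the top view could be the arm and its shadows. The arm's path never came near them.

```bash
python3 -c "
from rig import robot
print(robot.sign_off())"
```

```text
the job is handed in; nothing more can be done
None
```

The scriber was clicked home squarely against the angle plate, laid back in both saddles of its rest and released, and the job was handed in after about 18 s on the robot's clock; the arm's path stayed clear of the three bystanders, though the final top view was not clean enough to confirm they had not moved.

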